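# Refit the dial knob on the bench transformer

### The arm

A 7-joint arm with a two-finger parallel gripper is mounted at the origin on the work surface. World frame = base frame: x ahead of the robot, y to its left, z up, the work surface at z = 0. Lengths are in m, angles in rad, forces in N, time in s.
With the tool pointing down it reaches from about 0.425 to 0.95 m from the base axis. Payload 4.7 kg.
Tool frame: the origin (TCP) lies on the centre line of the jaws, within the pads' length; the fingertips stand robot.nose_length ahead of it and the grasp point (between the pads) lies 8 mm behind it (robot.nose_length is the distance from the TCP to the fingertips, in m); z points along the fingers, x is the direction in which the jaws open and shut, and the axes are right-handed (so a half turn about z gives the same grasp; the last joint's range is limited). The gripper opens to 85 mm and grips with 20 to 120 N. Pads are 22 mm wide; open, the fingers measure 114 mm over their backs; the gripper's body (76 mm by 85 mm) begins 54 mm behind the grasp point. The pads swing forward as they close: fully open they stand 13 mm farther back than shut.
Start: joints at [1.272, 0.469, -0.049, 1.532, 0.024, 1.141, -0.082], TCP at [0.18, -0.651, 0.242] pointing down, gripper open.
Joint ranges: [-2.59, 2.59], [-0.33, 1.99], [-1.39, 1.29], [0.1, 2.45], [-1.04, 4.18], [0.21, 1.99], [-2.66, 2.66]. Speed limits (rad/s): [2.57, 2.57, 3.14, 3.14, 3.14, 3.14, 3.14].

### API

Orientations are given as [roll, pitch, yaw] about the fixed x, y, z axes, in that order (R = Rz(yaw) Ry(pitch) Rx(roll)).
In Python, from plant import robot gives the robot as it stands. Calls block until the motion is done:
- robot.goto(position, orientation): joint-space move of the TCP to a pose.
- robot.move_straight(position, vel=0.15, attitude=None, contact_N=None): straight line of the TCP; attitude=None keeps the orientation; vel is the mean speed in m/s. With contact_N (N) it stops when the force on the tool has changed by that much, and returns True; else False.
- robot.move_joints(angles): joint-space move.
- robot.grip(opening, strength=None): opening from 0.0 (shut) to 1.0 (fully open); strength is the grip in N (None keeps the last); returns when the fingers have stopped.
- robot.sleep(seconds).
- robot.inverse_kinematics(position, orientation): joint angles nearest the present ones, or None.
- robot.sense(): the state.
- robot.grab_frame(name): name is "side" or "top" or "wrist"; returns a dict with "image" (384x512x3 uint8, red, green, blue), "range_z" (384x512 float32, m along the optical axis (not along the pixel's ray), 0 where there is no reading), "fx", "fy", "cx", "cy" (pixels), "R" (3x3) and "t" (3): a world point X has camera coordinates R X + t. Camera axes: x right, y down, z forward; pixel columns grow to the right and rows downward; lengths in m; the calibration is good to about 2 mm. A picture is of the moment at which its call begins.
A pose or a line that the arm cannot do raises robot.IKError and nothing moves.
- robot.close_job(): hands the job in, once; it reports no verdict.
The state is a dict: "t": time; "joint_pos": joint angles; "joint_velocities": joint speeds; "effort": joint torques, N m; "tcp_pos": TCP position; "tcp_rot": TCP orientation; "wrist_force": force on the tool from outside, world axes, zero at the start; "torque": the same for the moment, N m; "opening": opening from 0.0 (shut) to 1.0 (fully open).
Only numpy, scipy, OpenCV 4.12 (cv2) and the standard library are available. Lean on these libraries where they do the work, as an engineer would, in place of code of your own. Each camera call takes 0.05 s, during which the arm holds its last target.

### The job

Refit the loose black dial knob on the bare D-shaft of the grey bench transformer: line its bore up with the shaft's flat by feel, push it fully home until it snaps, then turn it anticlockwise until its pointer is on the zero mark, and let go. Press gently: never drive the shaft's spring mount down to its bottom, and leave the other things on the mat where they are.

Things in the scene. Friction and masses are not known exactly. Their poses are not given: they have to be found in the camera images.
- knob_center (a point): Black dial knob, loose, upright on the mat, 60 g: round skirt 44 mm across, 24 mm high; on it a bar grip 38 x 14 mm, 22 mm high (24 to 46 mm above the underside), centred. This point: on the axis, 23 mm above the underside, 1 mm below the bar's foot. z up; x along the bar to the pointer (nose on the skirt, white line on the bar's top). Pinch the bar across its 14 mm (along y).
- knob_bore (a point): Mouth of the knob's blind D-bore: on the axis, in the plane of the underside, 23 mm below knob_center, same axes. The bore is 21 mm deep, 13.5 mm across, its flat 3.2 mm from the axis on the pointer's side (+x), from the mouth up: it clears the lined-up shaft by about 0.6 mm all round. Two lips in the mouth snap under two sprung balls in the shaft.
- knob_tip (a point): End of the knob's pointer nose, 28.5 mm from the axis, 20.5 mm above the underside. The fitted knob has a few degrees of play on the shaft.
- supply: The transformer, a fixed grey box 150 x 150 x 100 mm with a round dial of ticks on its top panel; origin at the centre of its underside, on the 2 mm mat, below the shaft's axis. z up, -x to its front face with terminals, +y to the dial's zero mark (to the left seen from the front).
- zero_mark (a point): The zero mark: the one long thick tick (22 x 5 mm) of the dial on the top panel; point at its middle, 48 mm from the shaft's axis.
- shoulder (a point): On the shaft's axis, at the top face of the steel collar (26 mm across, 8 mm above the box's top panel) on which the knob's underside lies when home. Axes of the box; they do not turn with the shaft. Collar and shaft sit on a spring mount: pressed down they give 1 mm per 3 N (this point goes with them), and strike bottom at 6 mm, about 18 N.
- shaft_top (a point): Centre of the D-shaft's top face, 15.5 mm above shoulder, same axes (the shaft's own angle is NOT measured). 12 mm across, flat 2.7 mm from the axis, edge sharp at the flat; a round pilot pin, 5.4 mm across, coned, stands 4 mm higher. The flat faces 28 to 115 degrees clockwise (from above) of zero; cameras see it. It turns with 0.08 N m of friction, stays where left, and stops 11 degrees anticlockwise beyond zero.
- shaft_snap (a point): On the shaft's axis 7 mm above shoulder. With pointer and shaft flat lined up (within some 5 degrees) the knob slides on with light rubbing until its underside is about here; then the sprung balls resist with about 5 to 7 N, and below 4 mm above shoulder it snaps home. Not lined up, its bore takes the pilot pin but it stands on shaft_top, 15.5 mm too high, and turning it does not turn the shaft.
- jar: Bystander: small glass screw jar with a black cap, 42 mm across, 50 mm high; origin at the centre of its underside.
- tape: Bystander: roll of tape lying flat, 72 mm across, 18 mm high; origin at the centre of its underside.
- board: Bystander: small green circuit board with parts on it, 70 x 50 mm, 10 mm high; origin at the centre of its underside.
Things that resemble listed ones, but are neither listed nor needed, are in the scene too. What is shaped like the part that bears knob_center but purple is not meant.

How it is judged:
By the outcome, as a careful person would: the job done as asked, in the order asked, and still so for the second after the job is handed in, with the robot touching nothing.
It also fails if it takes over 61 s, if anything falls off the work surface, if the arm or the gripper's body presses on something with over 40 N, if the wrist force passes 120 N, or if a joint passes its speed limit or range.

## Working session

There is one attempt and no reset: what is moved stays moved. The work goes in short steps, each a Python script; the robot and the scene stay as the last script left them, time stands still between calls to the robot, and variables do not carry over. Pictures are saved under pics/ and viewed, and the job is handed in when it is done.

```bash
ls; mkdir -p pics; python3 - <<'E'
from plant import robot
import cv2
s=robot.sense()
for k in s: print(k,s[k])
print(robot.nose_length)
for n in ("side","top","wrist"):
    f=robot.grab_frame(n)
    cv2.imwrite(f"pics/a_{n}.png",f["image"][:,:,::-1])
    print(n,f["fx"],f["fy"],f["cx"],f["cy"],f["R"].tolist(),f["t"], (f["range_z"]>0).mean())
E
```

```text
pics
t 0.0
joint_pos [ 1.27208532  0.4694511  -0.04860715  1.53375397  0.02409269  1.14100296
 -0.08230886]
joint_velocities [-0.0007253   0.00106951  0.00036962  0.00075229  0.00177922  0.00137255
  0.00055617]
effort [ 3.89445895e-04 -5.10313404e+01 -4.66655998e-02 -2.37713724e+01
  1.07261643e-02  7.42705422e-03 -2.35027494e-05]
tcp_pos [ 0.17978053 -0.65000106  0.24122951]
tcp_rot [ 3.14152773e+00  2.02890282e-03 -1.30095346e+00]
wrist_force [-0.82145776  0.17821233 -0.53290907]
torque [-0.00134492 -0.05066429 -0.04570242]
opening 1.0008023137954252
0.011
side 481.8994492962913 481.8994492962913 255.3260752436281 183.83390662390883 [[0.9409515142548605, -0.3384961187180337, 0.005534025145619297], [-0.19993933947915396, -0.568834160309595, -0.7977793921840283], [0.27319317039436614, 0.749565257784607, -0.6029240548959465]] [-0.48864261  0.24549293  0.82817332] 0.9959920247395834
top 447.0267299623082 447.0267299623082 258.53230903436156 193.40491740194395 [[-0.028408819351611936, -0.9995219994259038, -0.012194738483919507], [-0.9926902878607141, 0.029642025995463898, -0.1169929172296189], [0.11729847130316612, 0.008781967804993854, -0.993057876294938]] [0.11502663 0.53569996 0.91773131] 0.9961090087890625
wrist 303.6292969850066 303.6292969850066 260.610123448346 191.4064104823762 [[0.2666024682697433, -0.9638029408037314, -0.002648624277268965], [-0.9186221592875888, -0.2549344230672067, 0.3018969499700202], [-0.2916443937028294, -0.07805338707238815, -0.9533368850454909]] [-0.67325446 -0.04112418  0.38192436] 0.9963429768880209
```

View pics/a_side.png

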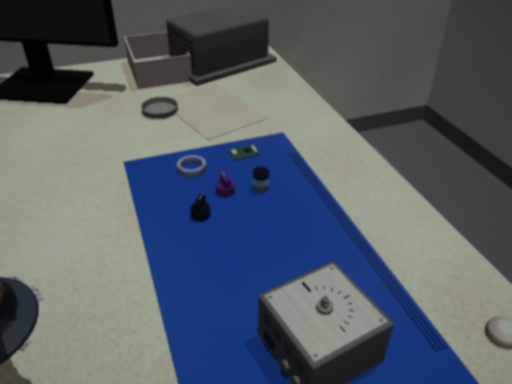

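View pics/a_top.png

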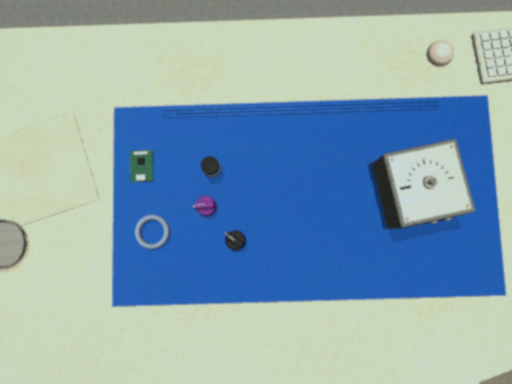

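View pics/a_wrist.png

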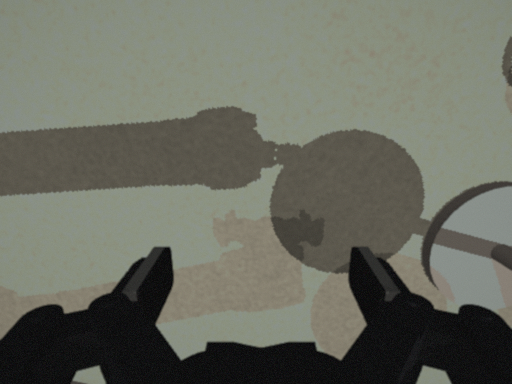

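Side view: the black knob is at (200,208), the purple one at (225,184), the jar at (261,179) and the transformer at (325,305). Top view: the black knob is at (234,240), the purple lookalike at (204,205), the jar's black cap at (210,166), and the shaft at (430,182) with the zero tick at (405,187). By the description the black one with the bar and white line at (234,240) is the knob. I'll check it in close crops.

```bash
cat > h.py <<'E'
import numpy as np, cv2
from plant import robot
def ray(f,u,v):
    d=np.array([(u-f["cx"])/f["fx"],(v-f["cy"])/f["fy"],1.0])
    R=np.array(f["R"]);t=np.array(f["t"])
    return -R.T@t, R.T@d
def onplane(f,u,v,z):
    o,d=ray(f,u,v); return o+d*(z-o[2])/d[2]
def proj(f,X):
    c=np.array(f["R"])@np.array(X)+np.array(f["t"]); return np.array([f["fx"]*c[0]/c[2]+f["cx"],f["fy"]*c[1]/c[2]+f["cy"]])
def cloud(f):
    z=f["range_z"];v,u=np.mgrid[:z.shape[0],:z.shape[1]]
    c=np.stack([(u-f["cx"])/f["fx"]*z,(v-f["cy"])/f["fy"]*z,z],-1)
    return (c-np.array(f["t"]))@np.array(f["R"])
def crop(f,u0,v0,u1,v1,k,name):
    cv2.imwrite("pics/"+name,cv2.resize(f["image"][v0:v1,u0:u1,::-1],None,fx=k,fy=k,interpolation=cv2.INTER_CUBIC))
E
python3 - <<'E'
from h import *
f=robot.grab_frame("top"); P=cloud(f)
a=f["image"][215:265,200:270];b=f["image"][130:240,365:480]
a=cv2.resize(a,(700,500)[:2],interpolation=cv2.INTER_CUBIC)
cv2.imwrite("pics/b_knob.png",a[:,:,::-1])
crop(f,365,130,480,240,5,"b_box.png")
for u,v in [(234,240),(228,234),(204,205),(430,182),(405,187),(415,210),(300,200),(300,50)]: print(u,v,P[v,u].round(4))
g=robot.grab_frame("side");crop(g,250,255,400,384,4,"b_sidebox.png")
E
```

```text
234 240 [0.4416 0.1528 0.0457]
228 234 [0.4543 0.1648 0.0476]
204 205 [0.5164 0.2141 0.0441]
430 182 [ 0.5406 -0.2315  0.1206]
405 187 [ 0.5346 -0.1888  0.1028]
415 210 [ 0.4887 -0.2048  0.1039]
300 200 [0.5252 0.0094 0.0014]
300 50 [ 0.8696 -0.0044 -0.0012]
```

View pics/b_knob.png

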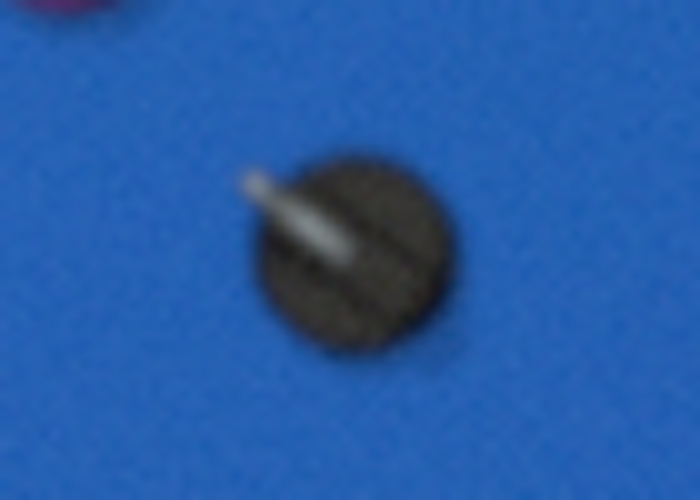

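View pics/b_box.png

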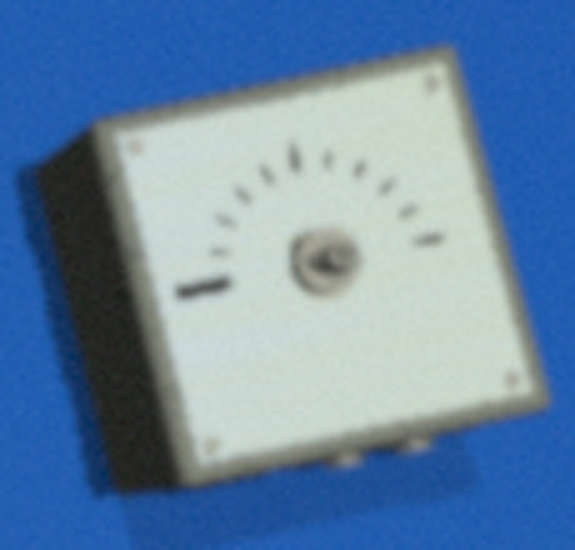

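View pics/b_sidebox.png

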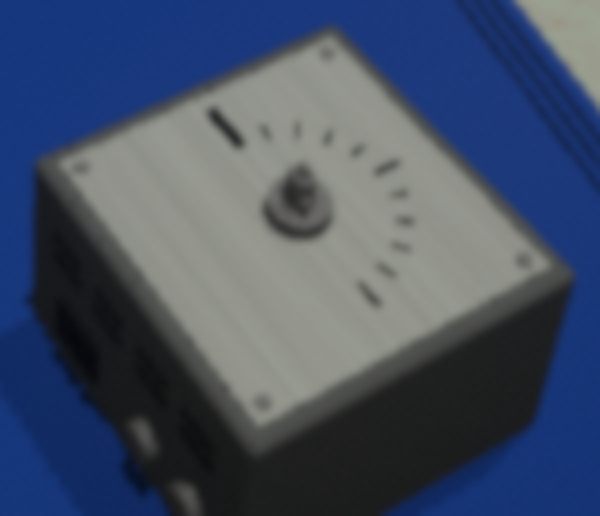

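The crop confirms it: a black skirt with a bar and a white line pointing up-left, nose tip at about (225,233) in the frame. Now I'll measure the knob and the box.

```bash
cat >> h.py <<'E'
def knob_meas(f,win,zs=0.026,zt=0.048):
    u0,v0,u1,v1=win; im=f["image"][v0:v1,u0:u1].astype(int)
    mx=im.max(2);mn=im.min(2)
    sat=(mx-mn)/np.maximum(mx,1)
    return im,mx,sat
E
python3 - <<'E'
from h import *
for n,win in (("top",(212,218,258,262)),("side",(182,188,222,230))):
    f=robot.grab_frame(n); u0,v0,u1,v1=win
    im=f["image"][v0:v1,u0:u1].astype(int); mx=im.max(2)
    blue=im[:,:,2]-im[:,:,0]
    m=((blue<40)).astype(np.uint8)
    nl,lab,st,c=cv2.connectedComponentsWithStats(m); i=1+st[1:,4].argmax()
    print(n,st[i],c[i]+[u0,v0])
    if n=="top":
        mm=cv2.morphologyEx((lab==i).astype(np.uint8),cv2.MORPH_OPEN,cv2.getStructuringElement(2,(7,7)))
        cs=max(cv2.findContours(mm,0,1)[0],key=len)
        (cx,cy),r=cv2.minEnclosingCircle(cs); print("circ",cx+u0,cy+v0,r)
        k=onplane(f,cx+u0,cy+v0,0.020);print("knob",k)
        w=(lab==i)&(mx>105); vs,us=np.nonzero(w)
        P=np.array([onplane(f,a+u0,b+v0,0.048) for a,b in zip(us,vs)])[:,:2]
        l=cv2.fitLine(P.astype(np.float32),2,0,.01,.01).ravel(); print(len(P),"white",P.mean(0),np.degrees(np.arctan2(l[1],l[0])))
        tip=P[((P-k[:2])**2).sum(1).argmax()];print("tip",tip,np.degrees(np.arctan2(*(tip-k[:2])[::-1])))
# box panel in top
f=robot.grab_frame("top"); u0,v0,u1,v1=365,130,480,240
im=f["image"][v0:v1,u0:u1].astype(int); mx=im.max(2)
blue=im[:,:,2]-im[:,:,0]
white=((im[:,:,0]>150)).astype(np.uint8)
white=cv2.morphologyEx(white,cv2.MORPH_CLOSE,np.ones((9,9)))
cs=max(cv2.findContours(white,0,1)[0],key=cv2.contourArea)
r=cv2.minAreaRect(cs); print(r)
B=np.array([onplane(f,a+u0,b+v0,0.102) for a,b in cv2.boxPoints(r)]);print(B.round(4),B.mean(0),[np.linalg.norm(B[i]-B[i-1]) for i in range(4)])
dark=((mx<110)&(cv2.erode(white,np.ones((5,5)))>0)).astype(np.uint8)
nl,lab,st,c=cv2.connectedComponentsWithStats(dark)
for i in range(1,nl):
    if st[i,4]>5: print(st[i],c[i]+[u0,v0],onplane(f,*(c[i]+[u0,v0]),0.102).round(4))
E
```

```text
top [ 13  13  20  19 282] [234.89716312 239.94326241]
circ 235.119047164917 239.8095245361328 9.436755180358887
knob [0.44237175 0.15210231 0.02      ]
15 white [0.44900156 0.16171633] 52.413223
tip [0.45654708 0.17094787] 53.05009226577651
side [  9   6  19  27 362] [199.87569061 209.22375691]
((64.32353973388672, 52.29411697387695), (71.06294250488281, 69.36518096923828), 75.96376037597656)
[[ 0.597  -0.1577  0.102 ]
 [ 0.6268 -0.2929  0.102 ]
 [ 0.4889 -0.3154  0.102 ]
 [ 0.46   -0.1827  0.102 ]] [ 0.54318283 -0.23716581  0.102     ] [np.float64(0.1393302471953748), np.float64(0.13840701869451674), np.float64(0.13980512342278667), np.float64(0.13583901868295536)]
[62 51  6  4 15] [429.53333333 182.4       ] [ 0.5423 -0.2376  0.102 ]
[36 56  9  3  9] [405.         187.22222222] [ 0.5342 -0.189   0.102 ]
```

```bash
python3 - <<'E'
from h import *
from scipy.spatial.transform import Rotation as Ro
f=robot.grab_frame("wrist");s=robot.sense()
Rt=Ro.from_euler('xyz',s["tcp_rot"]).as_matrix()
C=-np.array(f["R"]).T@f["t"]
print("cam in tool",Rt.T@(C-s["tcp_pos"]),"axis",Rt.T@np.array(f["R"])[2], Rt.T@np.array(f["R"])[0])
for p,y in (([.543,-.237,.22],np.radians(-60)),([.442,.152,.15],np.radians(-37)),([.543,-.237,.15],np.radians(11)),([.543,-.237,.15],np.radians(-104))):
    print(np.round(robot.inverse_kinematics(p,[np.pi,0,y]),2))
# view of shaft: pixel of the TCP point
E
```

```text
cam in tool [-0.00049746 -0.07607724 -0.13332017] axis [-0.00099014  0.30182889  0.9533616 ] [9.99999478e-01 5.82840206e-05 1.02012325e-03]
[ 0.61  0.38 -0.35  1.75  0.15  1.04 -0.84]
[ 0.47  0.47 -1.12  2.07  0.54  0.93 -1.59]
[ 0.77  0.5  -0.58  1.8   0.33  0.94  0.24]
[ 0.48  0.44 -0.18  1.82  0.1   0.89 -1.56]
```

```bash
python3 - <<'E'
from h import *
robot.goto([.543,-.237,.235],[np.pi,0,np.radians(-45)])
robot.sleep(0.3)
f=robot.grab_frame("wrist");s=robot.sense();print(s["t"],s["tcp_pos"],s["tcp_rot"],s["wrist_force"])
import pickle;pickle.dump((f,s),open("w1.pkl","wb"))
cv2.imwrite("pics/c_w.png",f["image"][:,:,::-1])
u,v=proj(f,[.543,-.237,.1255]).astype(int);print(u,v)
crop(f,u-60,v-50,u+60,v+50,6,"c_wz.png")
E
```

```text
2.7833 [ 0.54288303 -0.23735442  0.23498297] [ 3.14153852e+00 -1.39486369e-05 -7.86017989e-01] [ 0.60017139 -0.1329964   0.37246954]
261 190
```

View pics/c_w.png

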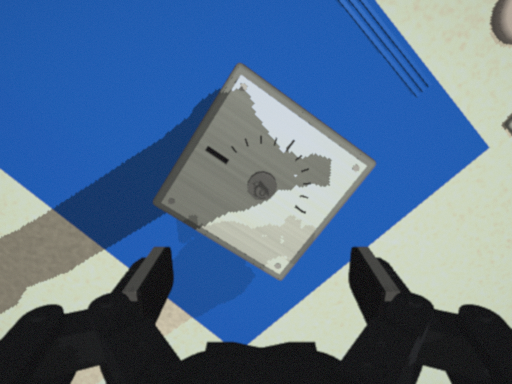

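View pics/c_wz.png

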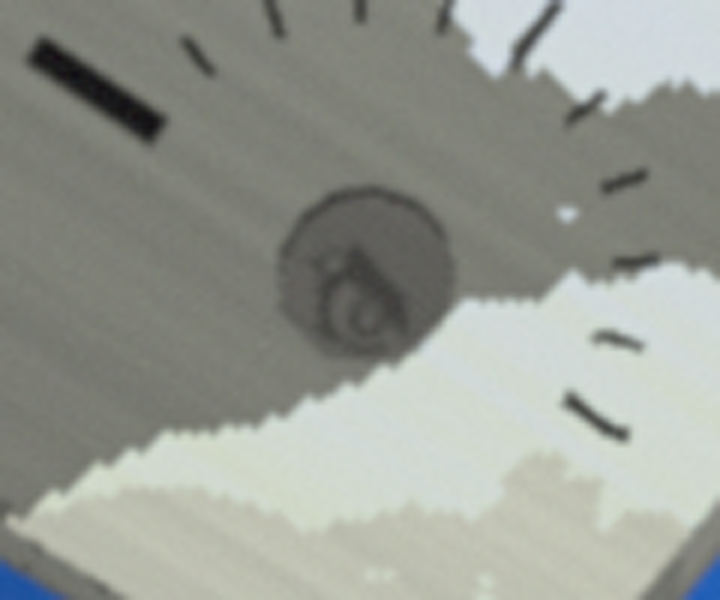

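The shaft sits at about (261,187) in the wrist image, with the zero tick upper left at (217,155). The flat faces up-right, roughly 110° clockwise of zero. I'll take two closer views at different yaws, to separate the camera offset from the shaft position.

```bash
python3 - <<'E'
from h import *
import pickle
for i,deg in enumerate((-101,40)):
    y=np.radians(deg)
    p=np.array([.543,-.237,.175])+0.02*np.array([np.sin(y),-np.cos(y),0])
    if i==0: robot.move_straight(p,0.15,[np.pi,0,y])
    else: robot.goto(p,[np.pi,0,y])
    robot.sleep(0.3)
    f=robot.grab_frame("wrist");s=robot.sense();print(s["t"],s["tcp_pos"],s["tcp_rot"])
    pickle.dump((f,s),open(f"v{i}.pkl","wb"))
    u,v=proj(f,[.543,-.237,.118]).astype(int);print(u,v)
    c=f["image"][v-45:v+45,u-60:u+60].astype(float)
    c=np.clip((c-30)*1.5,0,255).astype(np.uint8)
    cv2.imwrite(f"pics/d_{i}.png",cv2.resize(c[:,:,::-1],None,fx=6,fy=6,interpolation=cv2.INTER_CUBIC))
E
```

```text
4.2583 [ 0.52343204 -0.23329191  0.17510944] [-3.14134635e+00 -4.98016479e-06 -1.76280378e+00]
260 185
6.5167 [ 0.55586801 -0.25224745  0.17503138] [3.14152180e+00 5.97164951e-05 6.98220538e-01]
261 188
```

View pics/d_0.png

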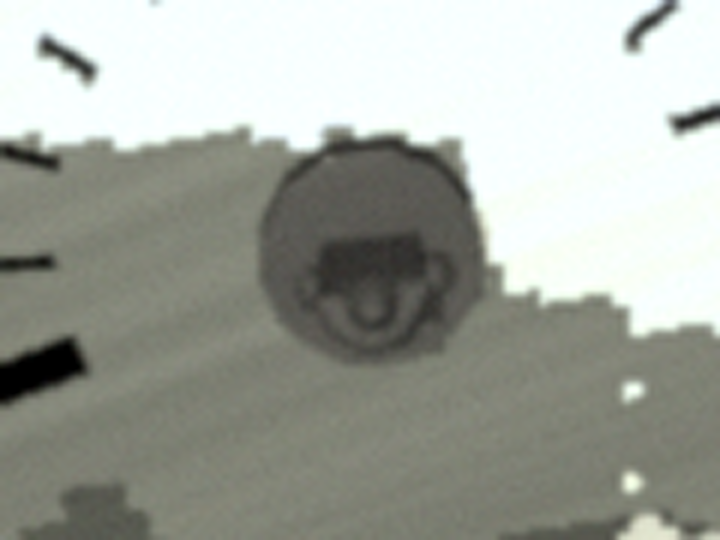

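View pics/d_1.png

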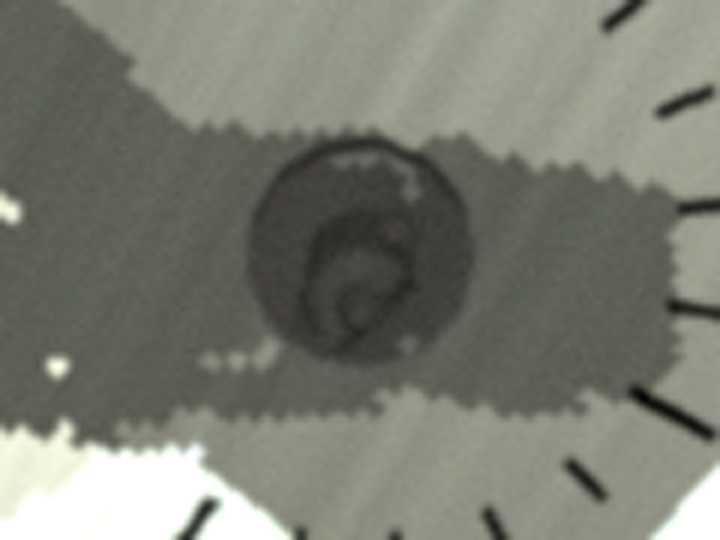

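The flat is clear in view 0: a dark rectangle at crop (318..420, 235..290), its edge tilted about 5° anticlockwise from level, so it faces about -6° in world. The collar's top face is centred near crop (372,254) in view 0 and (361,254) in view 1. Now the numbers.

```bash
python3 - <<'E'
from h import *
import pickle
ctr=[(262.0,182.3),(261.2,185.3)]
A=[];b=[]
for i in (0,1):
    f,s=pickle.load(open(f"v{i}.pkl","rb"))
    # edge-based refine: dark collar contour
    im=f["image"].astype(float).mean(2)
    p=onplane(f,*ctr[i],0.110); 
    y=s["tcp_rot"][2]
    print(i,p, "rel tcp",p[:2]-s["tcp_pos"][:2])
    # shaft = p + Rz(y) e
    c,si=np.cos(y),np.sin(y)
    A.append(np.hstack([np.eye(2),-np.array([[c,-si],[si,c]])]));b.append(p[:2])
    img=np.ascontiguousarray(f["image"])
    u,v=int(ctr[i][0]),int(ctr[i][1])
    c8=cv2.resize(np.clip((img[v-30:v+30,u-36:u+36].astype(float)-20)*1.6,0,255).astype(np.uint8),None,fx=10,fy=10,interpolation=cv2.INTER_CUBIC)
    th=np.linspace(0,2*np.pi,80)
    for r,z,col in ((.013,.110,(255,0,0)),(.006,.1255,(0,255,0))):
        pts=np.array([proj(f,[p[0]+r*np.cos(t),p[1]+r*np.sin(t),z]) for t in th])
        pts=((pts-[u-36,v-30]+.5)*10-.5).astype(int)
        cv2.polylines(c8,[pts],True,col,1)
    cv2.imwrite(f"pics/e_{i}.png",c8[:,:,::-1])
    # zero tick
    m=(im<45).astype(np.uint8); 
    nl,lab,st,c_=cv2.connectedComponentsWithStats(m)
    zt=proj(f,[.534,-.189,.102]); 
    for j in range(1,nl):
        if 20<st[j,4]<600: 
            q=onplane(f,*c_[j],.102); 
            if abs(np.hypot(*(q-p)[:2])-.048)<.006: print("tick",st[j],q,np.degrees(np.arctan2(*(q-p)[1::-1])))
x=np.linalg.solve(np.vstack(A),np.hstack(b));print("shaft",x[:2],"cam e",x[2:])
E
```

```text
0 [ 0.54251952 -0.23784312  0.11      ] rel tcp [ 0.01908748 -0.00455121]
tick [186 197  28  14 147] [ 0.53316012 -0.18970999  0.102     ] 101.00374630522526
1 [ 0.54288591 -0.23726915  0.11      ] rel tcp [-0.01298211  0.0149783 ]
tick [287 107  21  30 168] [ 0.5342175 -0.1900595  0.102    ] 100.40447973833184
shaft [ 0.5426011  -0.23749128] cam e [-3.60950776e-04  1.29420208e-05]
```

View pics/e_0.png

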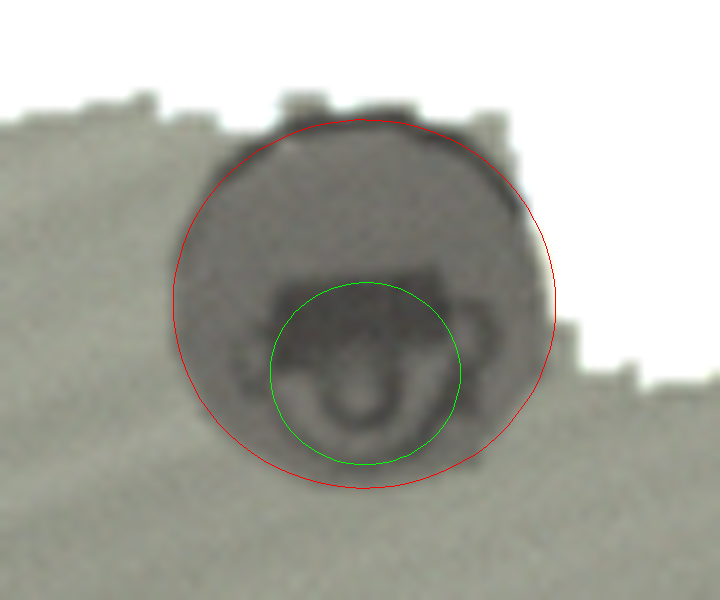

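View pics/e_1.png

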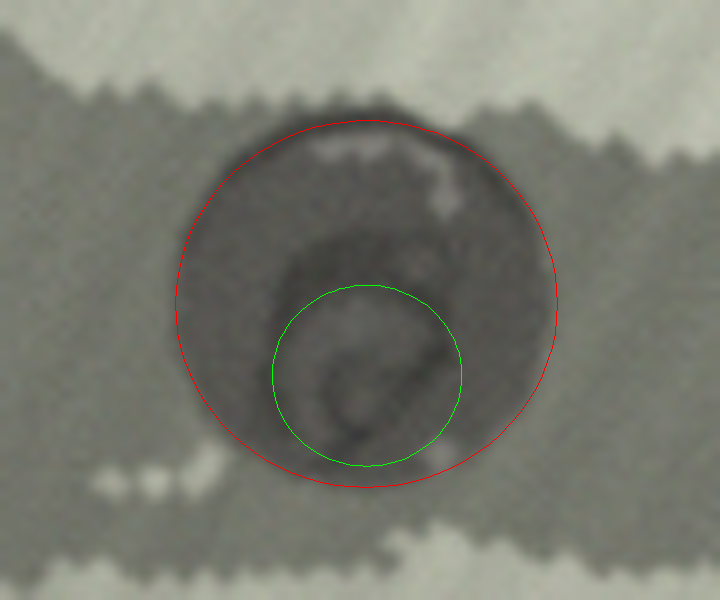

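The collar circles match in both views. The shaft axis is (0.5426, -0.2375), the zero direction about 100.7°, and the flat faces about -6° in both views, i.e. 107° clockwise of zero. Next I'll look at the knob up close.

```bash
python3 - <<'E'
from h import *
import pickle
p=robot.sense()["tcp_pos"]
robot.move_straight([p[0],p[1],.22],0.2)
robot.goto([.4424,.1521,.14],[np.pi,0,np.radians(-37)])
robot.sleep(0.3)
f=robot.grab_frame("wrist");s=robot.sense();print(s["t"],s["tcp_pos"],s["tcp_rot"],s["wrist_force"])
pickle.dump((f,s),open("k.pkl","wb"))
u,v=proj(f,[.4424,.1521,.03]).astype(int);print(u,v)
crop(f,u-50,v-40,u+50,v+40,7,"f_k.png")
im=f["image"].astype(int); blue=im[:,:,2]-im[:,:,0]
m=(blue<25).astype(np.uint8); m[250:]=0
nl,lab,st,c=cv2.connectedComponentsWithStats(m); i=lab[v,u];print(i,st[i],c[i])
E
```

```text
9.0417 [0.44255132 0.15189407 0.14002335] [-3.14152324e+00 -2.06411528e-05 -6.46276825e-01] [ 0.16408446 -0.73602294 -0.43993428]
261 190
37 [ 237  157   49   64 2102] [261.09895338 188.11893435]
```

View pics/f_k.png

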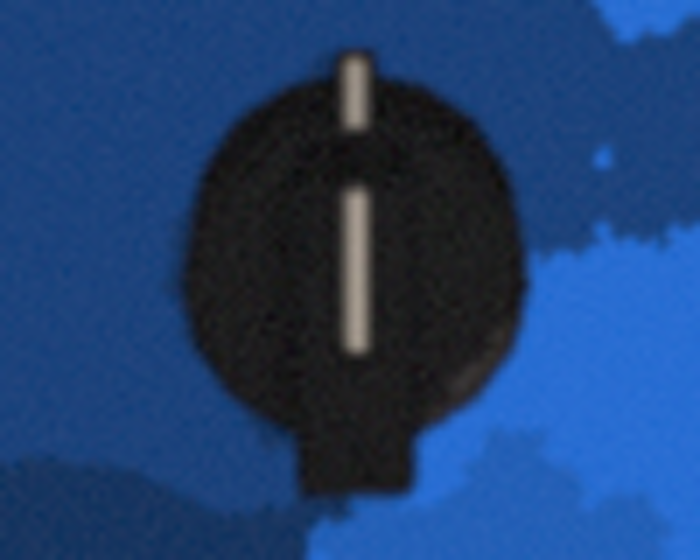

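```bash
python3 - <<'E'
from h import *
import pickle
f,s=pickle.load(open("k.pkl","rb"))
y=s["tcp_rot"][2]; pd=np.array([-np.sin(y),np.cos(y)]);xd=np.array([np.cos(y),np.sin(y)])
def g(cx,cy,z,n):
    p=onplane(f,211+(cx+.5)/7-.5,150+(cy+.5)/7-.5,z); p=p[:2]+np.array([[np.cos(y),-np.sin(y)],[np.sin(y),np.cos(y)]])@np.array([-.00036,0])-s["tcp_pos"][:2]
    print(n,"along pointer %.2f mm, across %.2f mm"%(1e3*p@pd,1e3*p@xd))
g(355,492,.048,"bar back top (-19)");g(355,183,.048,"bar front/line front");g(355,355,.048,"line end")
g(355,78,.026,"skirt front(+22)");g(185,270,.026,"skirt left");g(525,270,.026,"skirt right")
g(355,52,.0225,"tip 28.5")
E
```

```text
bar back top (-19) along pointer -18.54 mm, across -0.91 mm
bar front/line front along pointer 18.00 mm, across -0.93 mm
line end along pointer -1.93 mm, across -0.92 mm
skirt front(+22) along pointer 25.09 mm, across -0.91 mm
skirt left along pointer 1.35 mm, across -21.58 mm
skirt right along pointer 1.36 mm, across 19.79 mm
tip 28.5 along pointer 27.52 mm, across -0.90 mm
```

The knob is aligned to within 1°: line at crop x≈356, bar from y≈180 to 492, axis within about 1 mm of the tool axis. Grasping it.

```bash
python3 - <<'E'
from h import *
import pickle
y=np.radians(-37); xd=np.array([np.cos(y),np.sin(y),0]);
p=robot.sense()["tcp_pos"]-0.0009*xd
c=robot.move_straight([p[0],p[1],.040],0.1,[np.pi,0,y],contact_N=6);print(c,robot.sense()["tcp_pos"])
robot.grip(0.0,40)
s=robot.sense();print(s["t"],s["opening"],s["tcp_pos"],s["wrist_force"])
robot.move_straight([p[0],p[1],.16],0.15)
robot.sleep(.3)
s=robot.sense();print(s["t"],s["opening"],s["tcp_pos"],s["wrist_force"],s["torque"])
f=robot.grab_frame("wrist");pickle.dump((f,s),open("g.pkl","wb"))
crop(f,150,190,370,350,3.5,"g_w.png")
g=robot.grab_frame("side");crop(g,140,120,300,240,5,"g_s.png")
E
```

```text
False [0.44225294 0.15269459 0.04048039]
10.8417 0.15218981413040367 [0.44198588 0.15240806 0.04012708] [-0.57006815 -0.43269401  2.03273014]
12.0917 0.153201165109801 [0.44151729 0.15240721 0.15942378] [ 0.93576091 -0.08202584  0.04932145] [ 0.06764995 -0.009159   -0.01673562]
```

View pics/g_w.png

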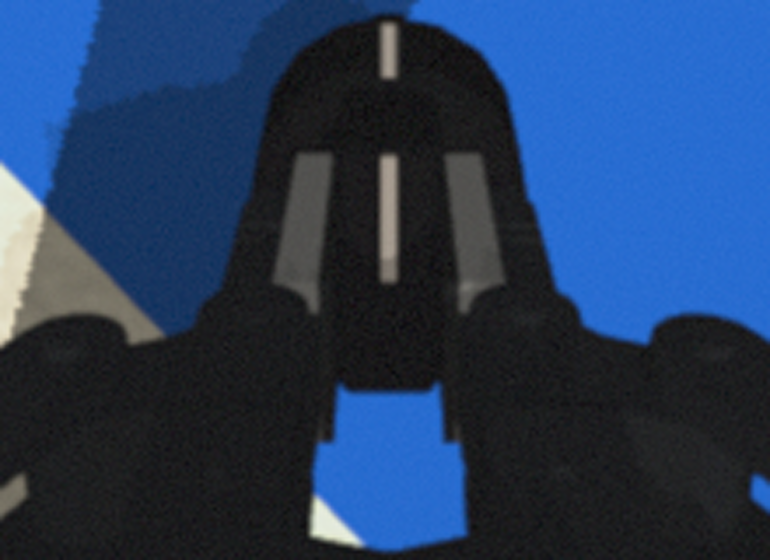

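View pics/g_s.png

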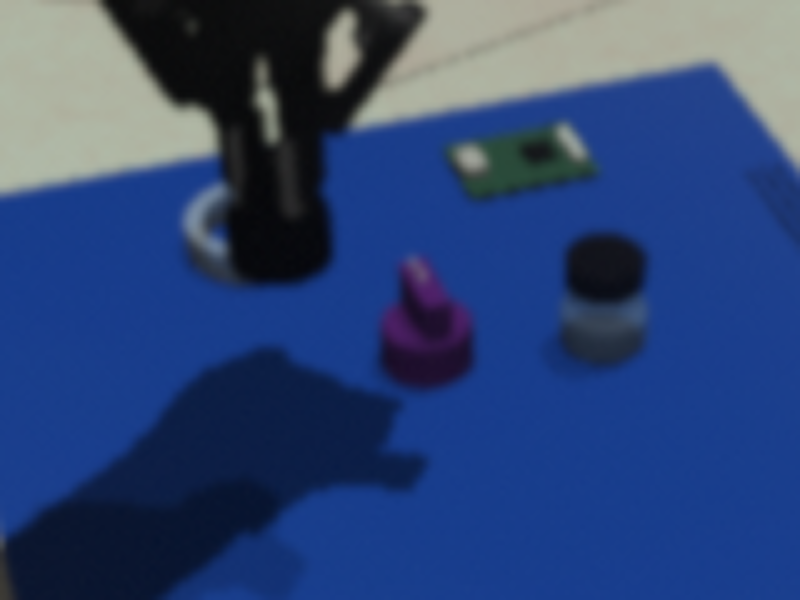

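```bash
python3 - <<'E'
from h import *
import pickle
f,s=pickle.load(open("g.pkl","rb"))
y=s["tcp_rot"][2]; pd=np.array([-np.sin(y),np.cos(y)]);xd=np.array([np.cos(y),np.sin(y)]);zu=s["tcp_pos"][2]-.0381
print(np.degrees(s["tcp_rot"]))
def g(cx,cy,h,n):
    p=onplane(f,150+(cx+.5)/3.5-.5,190+(cy+.5)/3.5-.5,zu+h); p=p[:2]-s["tcp_pos"][:2]-.00036*xd
    print(n,"along %.2f across %.2f"%(1e3*p@pd,1e3*p@xd))
g(389,388,.046,"bar back top -19");g(389,154,.046,"line front");g(389,283,.046,"line end");g(389,20,.0205,"tip 28.5");g(389,14,.0,"under")
E
```

```text
[ 1.79950384e+02  5.24593374e-02 -3.69852279e+01]
bar back top -19 along -18.96 across -1.38
line front along 16.91 across -1.39
line end along -2.19 across -1.39
tip 28.5 along 26.75 across -1.42
under along 21.03 across -1.45
```

The knob is held square, with its line vertical at crop x=389 between the pads (272..505). The underside is 38 mm below the TCP. Next I'll go above the shaft with the pointer near -6° and come down softly.

```bash
python3 - <<'E'
from h import *
import pickle
y=np.radians(-96)
robot.goto([.5426,-.2375,.185],[np.pi,0,y])
robot.sleep(.4)
S=[robot.sense() for _ in range(5)]
for s in S[:3]: print(s["tcp_pos"],s["wrist_force"].round(2) if hasattr(s["wrist_force"],'round') else s["wrist_force"])
g=robot.grab_frame("wrist"); crop(g,150,150,370,320,3.5,"h_w.png")
g=robot.grab_frame("side"); crop(g,260,220,400,325,5.5,"h_s.png")
c=robot.move_straight([.5426,-.2375,.1640],0.03,contact_N=3)
s=robot.sense();print(c,s["t"],s["tcp_pos"],s["wrist_force"],s["torque"])
E
```

```text
[ 0.54267682 -0.23710457  0.18500085] [ 0.07 -1.16 -1.55]
[ 0.54267682 -0.23710457  0.18500085] [ 0.07 -1.16 -1.55]
[ 0.54267682 -0.23710457  0.18500085] [ 0.07 -1.16 -1.55]
False 15.0333 [ 0.54296678 -0.23747755  0.16414931] [ 1.71492241 -0.02730774  0.00916804] [-0.00207921 -0.32892413 -0.01728807]
```

View pics/h_s.png

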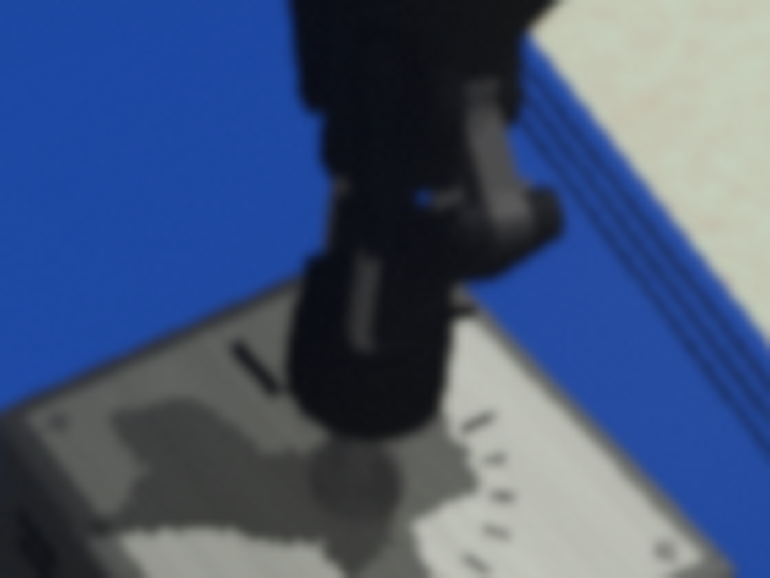

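Fx of about +1.7 N with a matching moment suggests the pin is rubbing the bore's flat, so the knob sits slightly too far in -x. I'll probe sideways on the pin by feel.

```bash
cat >> h.py <<'E'
def mf(n=12,dt=.015):
    F=[];T=[];P=[]
    for _ in range(n):
        robot.sleep(dt); s=robot.sense(); F.append(s["wrist_force"]);T.append(s["torque"]);P.append(s["tcp_pos"])
    return np.mean(F,0),np.mean(T,0),np.mean(P,0)
E
python3 - <<'E'
from h import *
def show(n):
    F,T,P=mf(); print(n,F.round(2),T.round(3),(P*1e3).round(2))
show("0")
for dx in (.001,.002):
    robot.move_straight([.5426+dx,-.2375,.1640],0.03); show(dx)
for dy in (.001,-.001):
    robot.move_straight([.5426+.0015,-.2375+dy,.1640],0.03); show(("y",dy))
print(robot.sense()["t"])
E
```

```text
0 [ 1.95 -0.01 -1.43] [-0.008 -0.392  0.008] [ 542.89 -237.47  164.18]
0.001 [ 0.01  0.02 -0.49] [ 0.001 -0.058 -0.013] [ 543.34 -237.52  163.95]
0.002 [-0.2  -0.02 -0.47] [-0.008  0.     0.   ] [ 544.54 -237.48  163.95]
('y', 0.001) [ 0.12 -0.14 -0.75] [-0.009 -0.008  0.012] [ 544.1  -236.48  164.02]
('y', -0.001) [ 0.01 -0.04 -0.63] [ 0.02   0.016 -0.009] [ 544.09 -238.57  163.99]
17.0333
```

```bash
python3 - <<'E'
from h import *
def show(n):
    F,T,P=mf(); print(n,F.round(2),T.round(3),(P*1e3).round(2))
for d in (.0047,-.0047):
    c=robot.move_straight([.5434,-.2375+d,.1640],0.03,contact_N=4); show((d,c))
robot.move_straight([.5434,-.2375,.1640],0.03);show("c")
c=robot.move_straight([.5426,-.2375,.1640],0.03);show("x")
robot.move_straight([.5434,-.2375,.1640],0.03);show("c")
print(robot.sense()["t"])
E
```

```text
(0.0047, False) [ 0.51  0.15 -0.43] [-0.023 -0.145  0.002] [ 543.62 -232.65  164.16]
(-0.0047, False) [-0.05  0.04 -0.61] [-0.001 -0.003 -0.003] [ 543.25 -242.29  163.91]
c [ 0.24 -0.07 -0.51] [-0.01   0.     0.002] [ 543.41 -237.41  164.03]
x [ 1.22  0.02 -0.79] [-0.026 -0.334  0.006] [ 542.92 -237.55  164.13]
c [ 0.55  0.04 -0.55] [-0.013 -0.1   -0.001] [ 543.23 -237.52  163.94]
19.65
```

```bash
python3 - <<'E'
from h import *
def show(n):
    F,T,P=mf(8); print(n,F.round(2),T.round(3),(P*1e3).round(2))
robot.move_straight([.5440,-.2375,.1640],0.03)
z=.164
for k in range(6):
    z-=.001
    c=robot.move_straight([.5440,-.2375,z],0.02,contact_N=4); show((z,c))
    F,_,_=mf(4)
    if c or F[2]>2.5: break
print(robot.sense()["t"])
f=robot.grab_frame("wrist"); crop(f,150,150,370,320,3.5,"i_w.png")
g=robot.grab_frame("side"); crop(g,270,230,390,320,6,"i_s.png")
E
```

```text
(0.163, False) [-0.16 -0.07 -0.35] [-0.009 -0.009 -0.   ] [ 543.95 -237.5   162.94]
(0.162, False) [ 0.09 -0.18 -0.48] [-0.012 -0.004  0.003] [ 543.97 -237.49  161.96]
(0.161, False) [ 0.15  0.01 -0.41] [ 0.017 -0.002 -0.007] [ 543.98 -237.48  160.95]
(0.16, False) [ 0.51 -0.18 -0.97] [-0.003 -0.01   0.018] [ 543.98 -237.49  159.96]
(0.159, False) [-0.05  0.13 -0.72] [ 0.013 -0.003  0.003] [ 543.98 -237.5   158.96]
(0.158, False) [ 0.09  0.12 -0.46] [-0.007 -0.013 -0.006] [ 543.99 -237.5   157.97]
22.6
```

View pics/i_s.png

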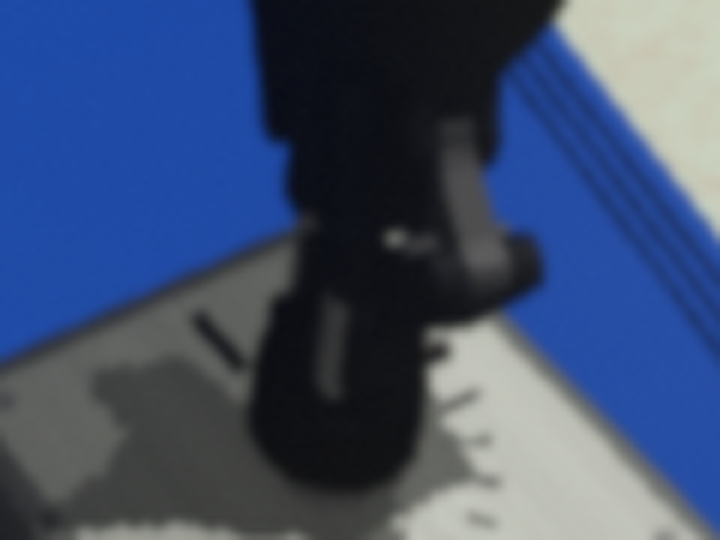

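View pics/i_w.png

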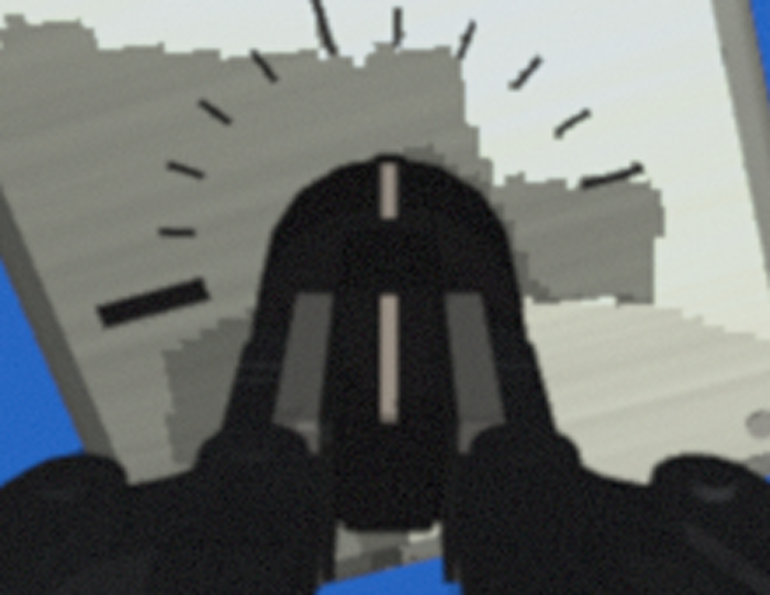

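No resistance down to 10 mm above the shoulder, so the knob looks lined up and sliding on. I'll check by feel, sideways, that it really surrounds the shaft, and centre it.

```bash
python3 - <<'E'
from h import *
def show(n):
    F,T,P=mf(6); print(n,F.round(2),T.round(3),(P*1e3).round(2))
b=np.array([.5440,-.2375,.158])
for d in ([.001,0,0],[-.0012,0,0],[0,.0012,0],[0,-.0012,0]):
    robot.move_straight(b+d,0.03); show(d)
robot.move_straight(b,.03)
for a in (-90,-102):
    robot.move_straight(b,.03,[np.pi,0,np.radians(a)]); show(a)
robot.move_straight(b,.03,[np.pi,0,np.radians(-96)]); show(-96)
print(robot.sense()["t"])
E
```

```text
[0.001, 0, 0] [-0.76  0.09 -0.24] [-0.018  0.172 -0.01 ] [ 544.8  -237.53  157.92]
[-0.0012, 0, 0] [ 1.64 -0.39 -0.81] [-0.015 -0.414  0.011] [ 543.38 -237.43  158.26]
[0, 0.0012, 0] [-0.07 -1.04 -0.36] [-0.238 -0.011  0.011] [ 543.71 -236.59  157.94]
[0, -0.0012, 0] [-0.26  0.22 -0.34] [-0.006 -0.028 -0.004] [ 543.88 -238.57  157.89]
-90 [-0.04 -0.12 -0.46] [ 0.006  0.013 -0.015] [ 543.96 -237.56  157.98]
-102 [ 0.31 -0.09 -0.36] [-0.022 -0.074 -0.009] [ 544.11 -237.42  158.05]
-96 [-0.26  0.11 -0.55] [ 0.026  0.021 -0.001] [ 543.88 -237.6   157.93]
25.525
```

The knob is around the shaft: contacts at x 543.4 and 544.7, and on the +y side near -236.6, which centres it at about (544.05, -237.6). Now I'll push down gently in steps, watching the force.

```bash
python3 - <<'E'
from h import *
x,y=.54405,-.2376
z=.1555; robot.move_straight([x,y,z],0.03,contact_N=5)
while z>.1452:
    z-=.0007
    c=robot.move_straight([x,y,z],0.02,contact_N=8)
    F,T,P=mf(4,.01); print(round(z*1e3,1),c,F.round(1),T.round(2),(P*1e3).round(2))
    if F[2]>10.5: break
print(robot.sense()["t"],robot.sense()["opening"])
E
```

```text
154.8 False [-0.  -0.2 -0.5] [-0.05  0.02  0.01] [ 544.11 -237.67  154.86]
154.1 False [-0.  -0.2  0.9] [-0.12 -0.01 -0.  ] [ 544.19 -237.72  154.28]
153.4 False [-0.4 -0.8  2.2] [-0.13 -0.    0.02] [ 544.27 -237.71  153.67]
152.7 False [ 0.4 -0.6  3.5] [-0.13  0.   -0.  ] [ 544.3  -237.73  152.99]
152.0 False [ 0.5 -0.7  4.9] [-0.18  0.02  0.01] [ 544.36 -237.73  152.33]
151.3 False [ 0.4 -0.4  5. ] [-0.09 -0.02  0.  ] [ 544.36 -237.55  151.6 ]
150.6 False [ 1.7 -1.  -4.2] [-0.25 -0.47  0.02] [ 543.51 -237.4   149.4 ]
149.9 False [ 1.7 -1.1 -5.7] [-0.35 -0.39  0.  ] [ 543.51 -237.6   149.  ]
149.2 False [ 0.6 -1.1 -4.2] [-0.27 -0.13  0.02] [ 543.59 -237.55  148.91]
148.5 False [-0.5 -0.8 -2.2] [-0.19  0.06  0.  ] [ 543.91 -237.55  148.66]
147.8 False [ 0.2 -0.5 -0.7] [-0.07  0.06  0.02] [ 544.3  -237.46  148.1 ]
147.1 False [-0.3  0.2  1.4] [ 0.04  0.09 -0.  ] [ 544.33 -237.47  147.44]
146.4 False [-0.9  0.4  2.9] [ 0.15  0.15 -0.02] [ 544.33 -237.51  146.77]
145.7 False [-1.6  0.5  4.7] [0.2  0.23 0.02] [ 544.34 -237.51  146.1 ]
145.0 False [-1.4  0.7  6.3] [ 0.26  0.34 -0.01] [ 544.35 -237.51  145.62]
30.025 0.15087344603946456
```

It snapped at z≈150.6 (the force flipped from +5 N to -4 N) and seated, with a peak of about 7 N. Next I'll ease off and turn anticlockwise about the shaft axis.

```bash
python3 - <<'E'
from h import *
import pickle
z=.1476; sh=np.array([.5426,-.2375]); d=.00145
for a in np.linspace(-96,10.7,9):
    t=np.radians(a); p=sh+d*np.array([-np.sin(t),np.cos(t)])
    robot.move_straight([p[0],p[1],z],0.03,[np.pi,0,t])
    F,T,P=mf(2,.01); print(round(a,1),F.round(1),T.round(2),(P*1e3).round(1))
robot.sleep(.2)
s=robot.sense();print(s["t"],np.degrees(s["tcp_rot"]),s["opening"])
f=robot.grab_frame("wrist"); pickle.dump((f,s),open("z.pkl","wb")); crop(f,110,130,370,320,3,"j_w.png")
g=robot.grab_frame("top"); crop(g,385,140,475,220,8,"j_t.png")
E
```

```text
-96.0 [1.  0.3 1.3] [ 0.02 -0.2   0.  ] [ 544.3 -237.7  147.5]
-82.7 [0.6 0.  1.6] [-0.03 -0.24 -0.  ] [ 544.2 -237.5  147.5]
-69.3 [ 3.  -1.1  0.6] [-0.17 -0.63 -0.04] [ 544.5 -237.3  147.7]
-56.0 [ 3.5 -1.3 -0.1] [-0.28 -0.79 -0.02] [ 544.3 -237.   147.8]
-42.6 [ 3.6 -1.9  0.4] [-0.46 -0.97 -0.01] [ 544.  -236.8  147.8]
-29.3 [ 4.5 -3.  -0.1] [-0.65 -1.08 -0.02] [ 543.8 -236.7  147.8]
-16.0 [ 5.  -2.6 -0. ] [-0.62 -1.08 -0.04] [ 543.5 -236.8  147.8]
-2.6 [ 5.2 -2.9  0.3] [-0.71 -1.11 -0.03] [ 543.2 -236.8  147.8]
10.7 [ 5.1 -3.2  0.2] [-0.71 -1.2  -0.04] [ 543.  -236.9  147.8]
33.6917 [ 1.79897066e+02 -7.11638177e-02  1.04403426e+01] 0.15459273684000993
```

View pics/j_w.png

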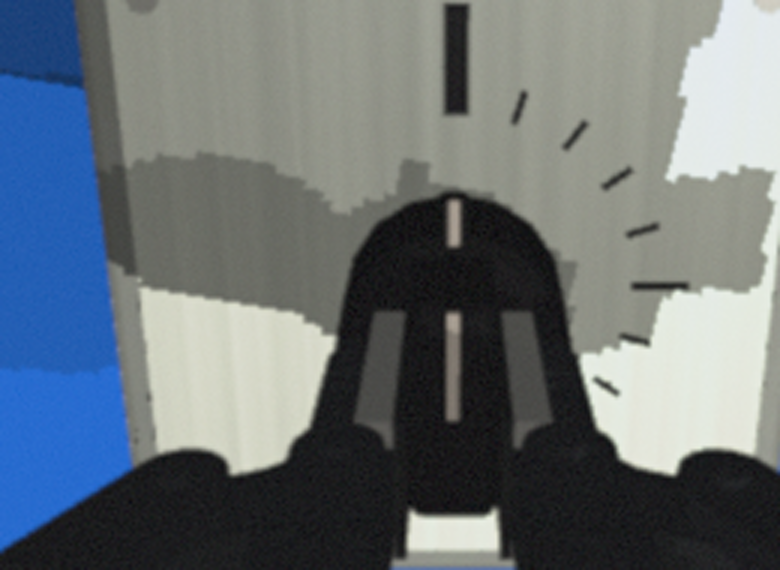

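The pointer is in line with the zero tick (line at crop x≈453, tick at x≈456). There's about 6 N of side load, which I'll relieve before measuring the angle.

```bash
python3 - <<'E'
from h import *
import pickle
p=np.array([.5431,-.2369,.1476])
robot.move_straight(p,.03); F,T,P=mf(6);print(F.round(2),T.round(2),(P*1e3).round(2))
p[:2]+=F[:2]/7000.; robot.move_straight(p,.03); F,T,P=mf(6);print(F.round(2),T.round(2),(P*1e3).round(2))
s=robot.sense();f=robot.grab_frame("wrist");pickle.dump((f,s),open("z2.pkl","wb"))
im=f["image"].astype(int).mean(2)
# pointer white lines vs dark tick
hsv=f["image"].astype(int)
print(s["t"],np.degrees(s["tcp_rot"][2]))
crop(f,220,110,300,280,3.5,"k_w.png")
E
```

```text
[ 3.3  -2.17  0.21] [-0.5  -0.89 -0.07] [ 543.12 -237.    147.64]
[ 2.47 -1.44  1.35] [-0.34 -0.5  -0.05] [ 543.19 -237.04  147.47]
34.4917 10.692628802369516
```

View pics/k_w.png

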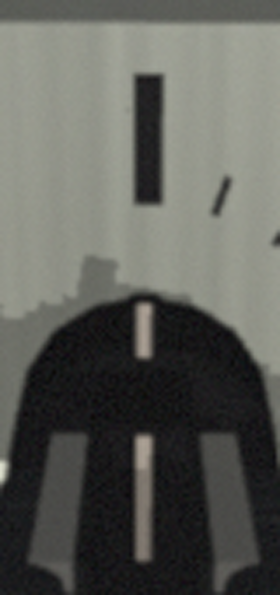

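```bash
python3 - <<'E'
from h import *
import pickle
f,s=pickle.load(open("z2.pkl","rb"))
def g(cx,cy,z): return onplane(f,220+(cx+.5)/3.5-.5,110+(cy+.5)/3.5-.5,z)[:2]
A=g(144,435,.156);B=g(144,562,.156);N=g(144.5,303,.1305);N2=g(144.5,358,.1305);t1=g(148.5,75,.102);t0=g(148,203,.102)
ang=lambda v:np.degrees(np.arctan2(v[1],v[0])).round(2)
sh=np.array([.5428,-.2377])
print("bar line",ang(A-B),"nose",ang(N-N2),"B->N",ang(N-B),"tick",ang(t1-t0),np.linalg.norm(t1-t0))
for sh in ([.5426,-.2375],[.5431,-.2380]): print("tip from axis",ang(N-sh),np.linalg.norm(N-sh),"tick from axis",ang((t1+t0)/2-sh))
E
```

```text
bar line 100.7 nose 100.71 B->N 100.58 tick 100.55 0.021751579880947083
tip from axis 101.33 0.027842090061702733 tick from axis 100.31
tip from axis 102.12 0.028433249548242386 tick from axis 100.79
```

The bar line is at 100.7° and the zero tick at 100.55°. I'll let go and back off upward.

```bash
python3 - <<'E'
from h import *
import pickle
robot.grip(0.5); s=robot.sense();print(s["t"],s["opening"])
p=s["tcp_pos"]; y=np.radians(10.7)
robot.move_straight([.5432,-.2370,.25],.12)
robot.sleep(.3)
s=robot.sense();print(s["t"],s["tcp_pos"],s["wrist_force"])
f=robot.grab_frame("wrist");pickle.dump((f,s),open("r.pkl","wb"))
u,v=proj(f,[.5426,-.2375,.14]).astype(int);print(u,v)
crop(f,u-60,v-80,u+60,v+40,5,"l_w.png")
g=robot.grab_frame("side"); pickle.dump(g,open("rs.pkl","wb")); crop(g,250,230,400,340,5,"l_s.png")
h=robot.grab_frame("top"); cv2.imwrite("pics/l_t.png",h["image"][:,:,::-1])
E
```

```text
34.9333 0.4994346878504419
36.2333 [ 0.54305166 -0.23692815  0.24950036] [-0.82584736 -0.2538126   0.49711556]
261 193
```

View pics/l_w.png

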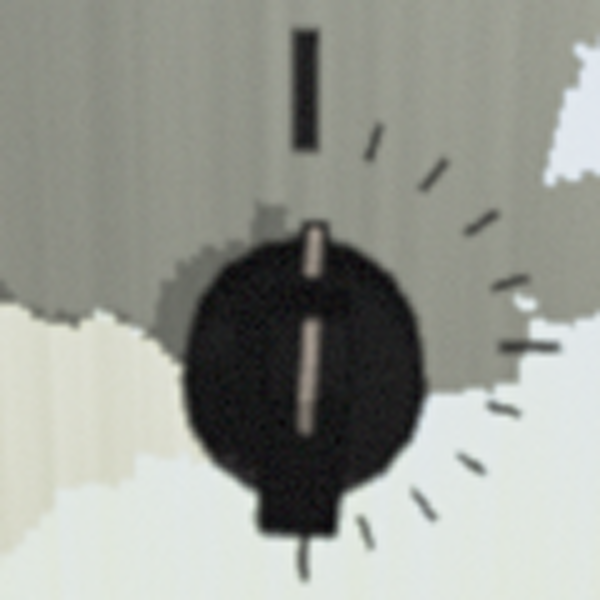

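View pics/l_s.png

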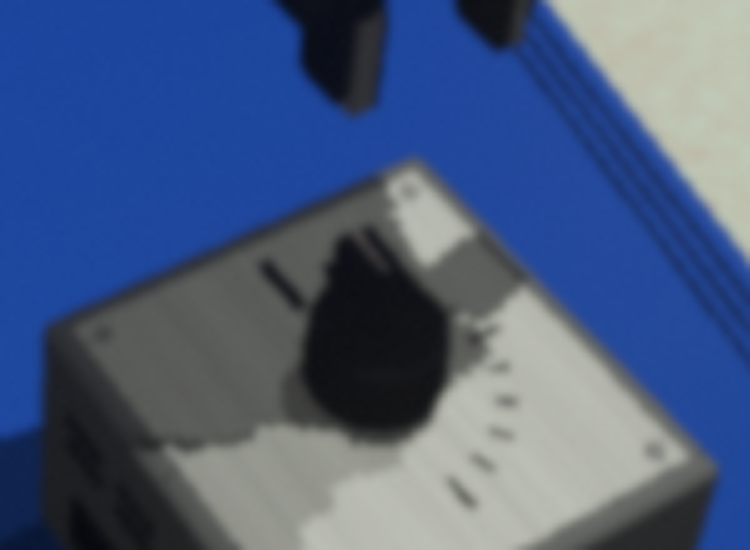

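View pics/l_t.png

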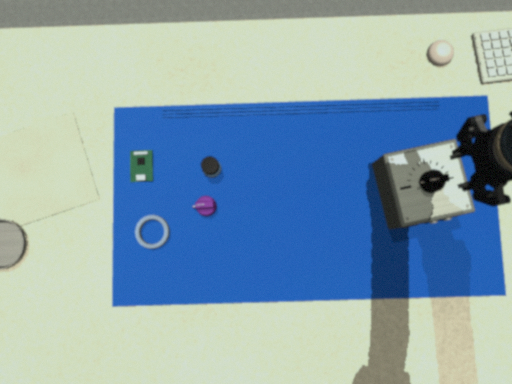

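After release the line leans clockwise, from crop (304,434) to (315,228), against the tick at x=306. The play sprang back a little, so I'll measure it.

```bash
cat > ang.py <<'E'
from h import *
def pointer(f,ax=(.5428,-.2377)):
    """white line pixels near axis -> angle; zero tick angle"""
    im=f["image"].astype(int); 
    u,v=proj(f,[ax[0],ax[1],.15]).astype(int)
    H,W=im.shape[:2]
    # knob dark blob
    mean=im.mean(2)
    g=lambda u,v,z: onplane(f,u,v,z)[:2]
    out={}
    vv,uu=np.nonzero((mean>60))
    P=np.array([g(a,b,.156) for a,b in zip(uu,vv) if abs(a-u)<40 and abs(b-v)<40])
    return P
E
python3 - <<'E'
from h import *
import pickle
f,s=pickle.load(open("r.pkl","rb"))
o=(201,113)
def g(cx,cy,z): return onplane(f,o[0]+(cx+.5)/5-.5,o[1]+(cy+.5)/5-.5,z)[:2]
ang=lambda v:np.degrees(np.arctan2(v[1],v[0])).round(2)
A=g(311,320,.156);B=g(304.5,434,.156);N=g(316,225,.1305);N2=g(312.5,275,.1305);t1=g(305.5,30,.102);t0=g(305.5,150,.102)
C=g(299,533,.156)
print("line",ang(A-B),"C-A",ang(A-C),"nose",ang(N-N2),"N-B",ang(N-B),"tick",ang(t1-t0),np.linalg.norm(t1-t0))
for sh in ([.5426,-.2375],[.5431,-.2380]): print("tip from axis",ang(N-sh),np.linalg.norm(N-sh),"tick",ang((t0+t1)/2-sh))
E
```

```text
line 97.67 C-A 97.71 nose 96.94 N-B 96.77 tick 100.77 0.021599519212506725
tip from axis 96.69 0.028426341414591147 tick 100.38
tip from axis 97.56 0.02898452940299861 tick 100.86
```

The pointer settled at about 97.3°, 3.4° short of zero at 100.65°, partly from the side load on the axis: the force data put the axis nearer x=0.5435. I'll re-grip it there and turn 3.4° further anticlockwise, so that the same spring-back lands on zero.

```bash
python3 - <<'E'
from h import *
import pickle
p=[.5435,-.2372]
r=lambda a:[np.pi,0,np.radians(a)]
robot.move_straight([*p,.19],.15,r(7.3))
c=robot.move_straight([*p,.1485],.08,contact_N=6);print(c)
robot.grip(0.0,40); F,T,P=mf(5);print(F.round(2),T.round(2),(P*1e3).round(2))
robot.move_straight([*p,.1485],.03,r(10.7)); F,T,P=mf(4);print(F.round(2),T.round(2),(P*1e3).round(2))
robot.move_straight([*p,.1485],.03,r(14.1)); F,T,P=mf(5);print(F.round(2),T.round(2),(P*1e3).round(2))
q=np.array([*p,.1485]); q[:2]+=np.clip(F[:2]/4000.,-.001,.001); q[2]+=0
robot.move_straight(q,.03); F,T,P=mf(5);print(F.round(2),T.round(2),(P*1e3).round(2))
robot.grip(0.5)
robot.move_straight([q[0],q[1],.25],.15); robot.sleep(.3)
s=robot.sense();print(s["t"],s["tcp_pos"])
f=robot.grab_frame("wrist");pickle.dump((f,s),open("r2.pkl","wb"))
u,v=proj(f,[.5426,-.2375,.14]).astype(int);print(u,v)
crop(f,u-60,v-80,u+60,v+40,5,"m_w.png")
E
```

```text
False
[0.28 0.19 0.56] [ 0.01 -0.07 -0.02] [ 543.82 -237.27  148.91]
[0.23 0.56 1.34] [ 0.03 -0.12 -0.02] [ 543.75 -237.23  148.71]
[0.52 0.56 1.99] [ 0.04 -0.15 -0.04] [ 543.73 -237.22  148.64]
[ 0.33 -0.32  1.67] [-0.08 -0.17 -0.06] [ 543.74 -237.2   148.6 ]
40.55 [ 0.54336863 -0.23697198  0.24925976]
261 193
```

View pics/m_w.png

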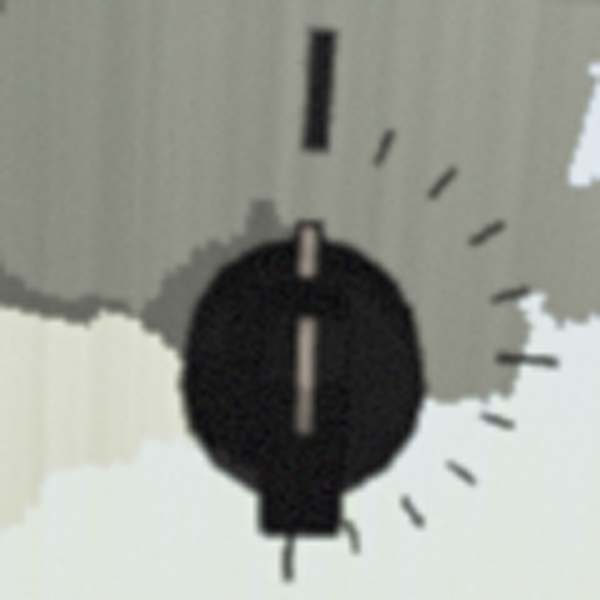

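```bash
python3 - <<'E'
from h import *
import pickle
f,s=pickle.load(open("r2.pkl","rb"))
o=(201,113)
def g(cx,cy,z): return onplane(f,o[0]+(cx+.5)/5-.5,o[1]+(cy+.5)/5-.5,z)[:2]
ang=lambda v:np.degrees(np.arctan2(v[1],v[0])).round(2)
A=g(307,320,.156);B=g(303.5,434,.156);N=g(309.5,225,.1305);N2=g(308,275,.1305);t1=g(322,30,.102);t0=g(315.5,150,.102)
C=g(299.5,534,.156)
print("line",ang(A-B),"C-A",ang(A-C),"nose",ang(N-N2),"N-B",ang(N-B),"tick",ang(t1-t0),np.linalg.norm(t1-t0))
for sh in ([.5426,-.2375],[.5434,-.2376]): print("tip from axis",ang(N-sh),np.linalg.norm(N-sh),"tick",ang((t0+t1)/2-sh))
print((N-(C+A)/2),N,A,C)
E
```

```text
line 102.49 C-A 102.24 nose 102.52 N-B 102.06 tick 101.18 0.021611215137527024
tip from axis 101.61 0.028369023776371884 tick 100.48
tip from axis 103.13 0.02863811368853898 tick 101.4
[-0.00570203  0.02707064] [ 0.53689234 -0.20971108] [ 0.5388149 -0.2193671] [ 0.54637384 -0.25419633]
```

```bash
python3 - <<'E'
from h import *
import pickle
f,s=pickle.load(open("r2.pkl","rb")); P=cloud(f)
m=np.zeros(P.shape[:2],bool)
a=P[195:212,256:268].reshape(-1,3); print("bar top z",np.median(a[:,2])); print("panel z",np.median(P[140:150,230:250,2]))
robot.close_job()
E
```

```text
bar top z 0.15745667579125616
panel z 0.10422601344508008
the job is handed in; nothing more can be done
```

The black dial knob is back on the transformer's shaft, snapped home, pointing at zero and released, and the job is handed in. It took about 41 s of the 61 s allowed.

- **Lining up:** The camera views showed the flat about 107° clockwise of zero. I then centred the bore by feel on the shaft, and the knob slid on.
- **Snap:** It snapped after a peak of about 5 N, when the force reversed to about -4 N. Seating it afterwards took just under 7 N, so the spring mount stayed well short of its 18 N bottom.
- **Height check:** The last depth reading put the bar's top 53 mm above the panel. A fully home knob gives 54 mm, so it agrees within camera error.
- **First turn:** I turned it anticlockwise to zero, but on letting go it sprang back about 3.4°. There was also up to about 6 N of side load on the knob during that turn, because my camera estimate of the shaft was almost 1 mm off.
- **Second turn:** I gripped it again at the corrected centre, turned slightly past zero and let go.
- **Pointer check:** The pointer now reads about 102.2° against about 101° for the zero mark. That is roughly 1° anticlockwise, within the tick's width, with a measuring error of about 1°.
- **Other things on the mat:** The jar, tape, board and purple knob looked unmoved in the top view taken after the first release. I did not take another top view after the second grip, which was only at the box.

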